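Move the hinged lid of the test kiln onto the cooling box

ROBOT

A 6-joint arm with a two-finger parallel gripper is mounted at the origin on a cart in front of the work surface, level with it; the furniture and walls round the work are solid. World frame = base frame: x ahead of the robot, y to its left, z up, the work surface at z = 0. Lengths are in mm, angles in rad, forces in N, time in s.
With the tool pointing down it reaches from about 375 to 900 mm from the base axis. Payload 3.1 kg.
Tool frame: the origin (TCP) lies at the centre of the arm's flange, where the gripper is bolted on; the fingertips stand 182 mm ahead of it and the grasp point (between the pads) lies grasp_offset ahead of it (grasp_offset is the distance from the TCP to the grasp point, in mm); z points along the fingers, y is the line along which they close (so a half turn about z gives the same grasp; the last joint's range is limited). The gripper opens to 87 mm and grips with 3 to 60 N. Pads are 19 mm wide; open, the fingers measure 117 mm over their backs; the gripper's body (75 mm by 190 mm) begins 51 mm behind the grasp point.
Start: joints at [-1.391, 0.527, 1.433, -0, 1.181, -0.178], TCP at [219.491, -585.168, 404.748] pointing down, gripper open.
Joint ranges: [-3.08, 3.08], [-0.75, 2.2], [0.22, 2.44], [-1.43, 4.57], [0, 2.65], [-2.85, 2.85]. Speed limits (rad/s): [2.79, 2.79, 3.14, 3.14, 3.14, 3.14].

INTERFACE

Orientations are given as a unit quaternion [x, y, z, w].
In Python, from bench import get_obs, snapshot, camera_params, finish_job, grasp_offset gives the robot as it stands. The module is installed in compiled form; this text tells all that it offers.
- The arm moves only by the tool servo_tool, never from a script. Its argument "moves" is a list of rows, each a list of 5 numbers: the shift along the tool's x, y, z in m, then the turn about the tool's z in degrees, then the finger opening in m, from 0 to 0.087. In form: [[tx, ty, tz, yaw, grip], ...]. A call has exactly 5 rows; each row shifts and turns the commanded pose from where the row before left it, along the tool's axes as they then stand; what a row does not reach is not made up. A row lasts 1/12 s, in which the tool goes at most 41.7 mm and 7.16 degrees, less where a joint would pass 70% of its speed; a pose out of reach is approached as far as the arm can. A call is refused whole if a number of a shift passes 0.0417 or a number of a turn 7.16, either way. A call with a gripper value outside its range is refused whole. The fingers move at their own pace and stop on an object; the grip force is fixed at half the most. Time passes only in rows, so rows that do not move let the fingers close, or fill a call up. It gives the time, the measured TCP pose, the force, the opening and the grip force at its end, in the units of the state.
- get_obs(): the state, without advancing time (a new reading comes with each control period).
- snapshot(name): name is "scene" or "side" or "wrist"; returns the picture (400x640x3 uint8, red, green, blue); there is no depth.
- camera_params(name): a dict with "intrinsics" (3x3 intrinsics, pixels), "k1" (the pictures are not rectified: a ray, as slopes to the right and down, at radius r is drawn at 1 + k1 r^2 times it, then the intrinsics apply), "pose" (4x4, takes a point from camera to world coordinates). Camera axes: x right, y up, looking along -z (the intrinsics and any distortion apply to the point x, -y, -z); pixel columns grow to the right and rows downward; lengths in mm; the calibration is good to about 2 mm. A picture is of the moment at which its call begins: read the wrist's pose just before it. camera_params takes no time and is no camera call; for the wrist camera it gives the pose at the moment of the call.
- finish_job(): hands the job in; it is judged then, once.
The state is a dict: "clock": time; "joint_positions": joint angles; "joint_velocities": joint speeds; "tau": joint torques, N m; "eef_pos": TCP position; "tool_rot": TCP orientation; "ft_force": force on the tool from outside, world axes, zero at the start; "torque": the same for the moment, N m; "grip_width": finger opening in mm; "gripper_force": force on a finger pad.
Only numpy, scipy, OpenCV 4.12 (cv2) and the standard library are available. Lean on these libraries where they do the work, as an engineer would, in place of code of your own. Each camera call takes 0.05 s, during which the arm holds its last target. There are 200 camera calls.

TASK

The mould in the open cooling box has to be covered with the lid of the small blue test kiln. Swing the lid upright by its front bow handle and lift it straight up off its hinge pins, lay it down flat on the fibre board with the wooden carrying handle up and let go, then take it again by that carrying handle and set it down level on the cooling box so that it sits fully home. Never drop the lid, and never rest it tilted on the cooling box: the fibre rim chips.

Things in the scene. Friction and masses are not known exactly. Their poses are not given: they have to be found in the camera images.
- lid_bow (a point): middle of the round bar of the lid's front bow handle: black sleeve 12 mm thick, 76 mm long, along the lid's y; it may turn between finger pads. It lies 45 mm in front of the lid's front edge, 112 mm from the lid's middle, 22 mm above the underside of its cover. Axes are the lid's: closed, z is up, x points from the bow to the hinge.
- lid_knuckles (a point): midpoint of the lid's two hinge knuckles, on their axis (along y), 82 mm behind the lid's middle, 8 mm above the underside of its cover, 194 mm from the bow's bar. Each is a ring 23 mm across, 14 mm wide, 60.5 mm to either side, with a straight 9 mm slot opening away from the lid (+x; its jaws end 12.5 mm from the axis): downward when upright. Axes as for lid_bow.
- lid: loose lid, 0.35 to 0.6 kg: blue metal cover 134 (x) by 180 (y) by 14 mm, under it a white fibre plug 94 by 140 mm (87 by 133 at the foot), 14 mm deep. Closed, the cover lies on the kiln's rim; laid flat, the lid stands on the plug, the cover 14 mm above the surface. Origin: middle of the cover's underside; axes as for lid_bow.
- hinge_pins (a point): midpoint of the kiln's two hinge pins, on their axis, 83 mm above the bench. Axes are the kiln's: z up, x from front to hinge, y along the pins. Pins are 7 mm thick, 13 mm high; the knuckles (4 mm of play) come off only upward with the lid within about 18 degrees of upright. A stay (top at 136 mm) holds the lid leaning 7 degrees past upright; short of upright it falls shut.
- kiln: small blue test kiln with a black control panel in front and the hinge behind, fixed, 134 (x) by 180 (y) by 75 mm high; origin under its middle on the bench, axes as for hinge_pins
- board_top (a point): middle of the top face of the grey fibre board, 280 by 270 mm, 20 mm thick, fixed flat on the bench; z up
- cool_box: the cooling box: open, aluminium-coloured, lined with white fibre, a white plaster mould inside; fixed, 134 (x) by 180 (y) by 75 mm high; origin under its middle on the bench, axes as for box_rim
- box_rim (a point): middle of the mouth of the cooling box (open aluminium-coloured box), level with its rim at 75 mm above the bench; x and y along its sides. The mouth is 100 (x) by 146 mm (y), 3 mm wider all round than the lid's plug. The lid fits either way round; when home, the underside of its cover lies on the rim.
- lid_grip (a point): middle of the lid's wooden carrying handle, a flat-sided bar 16 (x) by 92 (y) by 18 mm (z) on two posts in the middle of the lid's top, 44 mm above the underside of the cover and so 30 mm above its top face; the posts stand 37 mm either side of its middle. Axes as for lid_bow.

How it is judged (in metres and radians):
On the way, in this order (a step that is already met when the one before it is completed fails the run):
1. the lid stands upright on its hinge pins (angle between lid's own z axis and vertical between 1.15 and 1.9 rad and distance between lid_knuckles and hinge_pins below 0.012 m), for 0.05 s.
2. the lid has been lifted off its pins (z of lid_knuckles in the frame of hinge_pins above 0.025 m and angle between lid's own z axis and vertical above 0.9 rad), for 0.05 s.
3. the lid lies flat on the fibre board, carrying handle up, let go (horizontal distance between lid and board_top below 0.12 m and angle between lid's own z axis and vertical below 0.08 rad and z of lid in the frame of board_top between 0.008 and 0.02 m and contact force between lid and the fingers below 0.1 N and linear speed of lid below 0.02 m/s), for 0.2 s.
At the end, for the whole second after the job is handed in: The lid lies at rest on the cooling box, carrying handle up and let go, its plug in the mouth: middle within 6 mm, underside within 4 mm of the rim, level within 0.05 rad, square to the box within 0.06 rad (either way round) (horizontal distance between lid and box_rim below 0.006 m and z of lid in the frame of box_rim between -0.004 and 0.004 m and angle between lid's own z axis and vertical below 0.05 rad and angle between the x axis of lid and the x axis of box_rim, either way round below 0.06 rad and linear speed of lid below 0.01 m/s and contact force between lid and the fingers below 0.1 N); the robot touches nothing.
It fails at once if the lid is dropped or let fall (moves faster than 0.7 m/s while the fingers do not hold it) (linear speed of lid above 0.7 m/s and contact force between lid and the fingers below 0.3 N).
It fails at once if the lid is rested on the cooling box while tilted more than 0.2 rad (contact force between lid and cool_box above 1 N and angle between lid's own z axis and vertical above 0.2 rad).
It also fails if it takes over 72 s, if anything falls off the work surface, if the arm or the gripper's body presses on something with over 40 N, if the wrist force passes 120 N, or if a joint passes its speed limit or range.

## Working session

There is one attempt and no reset: what is moved stays moved. The work goes in short steps, Python scripts to look and compute and a tool call to move; the robot and the scene stay as the last step left them, time stands still between calls to the robot, and variables do not carry over. Pictures are saved under pics/ and viewed, at most 10 in all, crops included, and the job is handed in when it is done.

Besides the shell and the picture viewer there is one more tool, called by a JSON object that holds its "name" and its "arguments", one argument or row to a line. servo_tool: Moves the arm, as the interface text tells. Its arguments: {"type":"object","properties":{"moves":{"type":"array","items":{"type":"array","items":{"type":"number"}}}},"required":["moves"]}

```bash
mkdir -p pics; python3 - <<'E'
from bench import *
import cv2, numpy as np
o=get_obs(); print({k:np.round(v,3) for k,v in o.items()}); print(grasp_offset() if callable(grasp_offset) else grasp_offset)
ims=[]
for n in ("scene","side"):
    p=camera_params(n); im=snapshot(n); cv2.imwrite(f"pics/{n}0.png",im[:,:,::-1]); print(n,np.round(p["intrinsics"],1).tolist(),p["k1"],np.round(p["pose"],3).tolist())
p=camera_params("wrist");print(np.round(p["pose"],3).tolist(),p["intrinsics"],p["k1"])
E
```

```text
{'clock': np.float64(0.0), 'joint_positions': array([-1.39 ,  0.528,  1.434, -0.   ,  1.181, -0.178]), 'joint_velocities': array([-0.001, -0.001,  0.001,  0.002, -0.001, -0.001]), 'tau': array([-2.0000e-03, -4.4005e+01, -1.7659e+01,  6.3000e-02,  5.8000e-02,
       -0.0000e+00]), 'eef_pos': array([ 219.436, -584.849,  403.775]), 'tool_rot': array([ 0.984,  0.178, -0.   , -0.001]), 'ft_force': array([-0.385,  0.082, -1.022]), 'torque': array([-0.007, -0.051,  0.013]), 'gripper_force': np.float64(0.0), 'grip_width': np.float64(87.117)}
163.5
scene [[378.4, 0.0, 311.8], [0.0, 378.4, 193.3], [0.0, 0.0, 1.0]] -0.03834496280429386 [[-0.851, 0.232, -0.471, 42.84], [-0.525, -0.39, 0.757, 768.029], [-0.008, 0.891, 0.453, 578.571], [0.0, 0.0, 0.0, 1.0]]
side [[430.3, 0.0, 317.1], [0.0, 430.3, 192.1], [0.0, 0.0, 1.0]] -0.01332803965521559 [[-0.942, 0.119, -0.315, 214.552], [-0.337, -0.325, 0.884, 872.503], [0.002, 0.938, 0.346, 451.816], [0.0, 0.0, 0.0, 1.0]]
[[0.352, 0.896, 0.27, 293.985], [-0.936, 0.338, 0.1, -556.643], [-0.001, -0.288, 0.958, 384.07], [0.0, 0.0, 0.0, 1.0]] [[333.92899615   0.         318.6810175 ]
 [  0.         333.92899615 201.66836356]
 [  0.           0.           1.        ]] 0.006030578292356003
```

View pics/scene0.png

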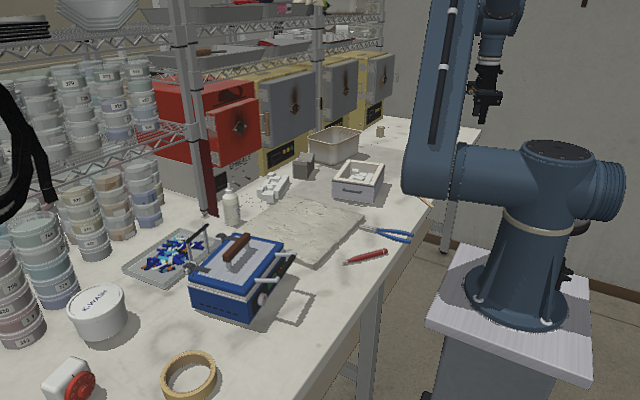

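View pics/side0.png

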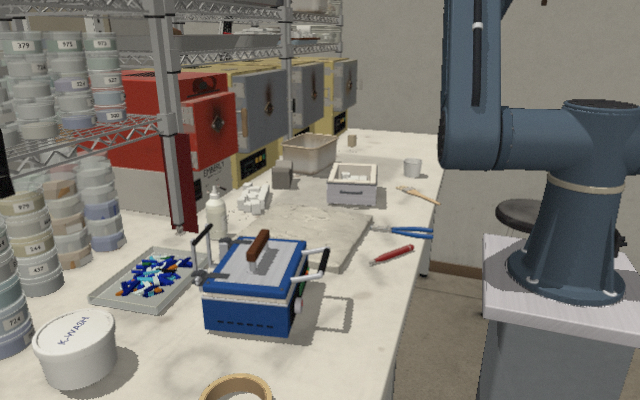

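```bash
cat > h.py <<'E'
from bench import *
import cv2, numpy as np
def rays(p,uv):
    x=cv2.undistortPoints(np.array(uv,float).reshape(-1,1,2),p["intrinsics"],np.array([p["k1"],0,0,0.]))[:,0]
    d=np.c_[x[:,0],-x[:,1],-np.ones(len(x))]@p["pose"][:3,:3].T
    return p["pose"][:3,3],d/np.linalg.norm(d,axis=1)[:,None]
def onz(p,uv,z):
    o,d=rays(p,uv); return o+d*((z-o[2])/d[:,2])[:,None]
def tri(r):  # list of (o,d)
    A=sum(np.eye(3)-np.outer(d,d) for o,d in r); b=sum((np.eye(3)-np.outer(d,d))@o for o,d in r)
    x=np.linalg.solve(A,b); return x,[np.linalg.norm((np.eye(3)-np.outer(d,d))@(x-o)) for o,d in r]
def blob(m):
    n,l,s,c=cv2.connectedComponentsWithStats(m.astype(np.uint8)); 
    i=1+np.argmax(s[1:,4]); return l==i,s[i],c[i]
E
python3 - <<'E'
from h import *
np.set_printoptions(precision=1,suppress=True)
R=[]
box={"scene":(210,225,265,280),"side":(240,225,275,280)}
for n in box:
    p=camera_params(n); im=cv2.imread(f"pics/{n}0.png"); b,g,r=[im[:,:,i].astype(int) for i in range(3)]
    m=(r>b+20)&(r>g+15); M=np.zeros_like(m); x0,y0,x1,y1=box[n]; M[y0:y1,x0:x1]=m[y0:y1,x0:x1]
    k,s,c=blob(M); rc=cv2.minAreaRect(np.argwhere(k)[:,::-1].astype(np.float32)); print(n,s,c,rc)
    R.append([a if i==0 else a[0] for i,a in enumerate(rays(p,[c]))])
    v,u=np.nonzero(k); pt=onz(p,np.c_[u,v],122)[:,:2]; C=np.cov(pt.T); w,V=np.linalg.eigh(C); print("axis",V[:,1],np.sqrt(w)*3.46, pt.mean(0))
    hsv=cv2.cvtColor(im,cv2.COLOR_BGR2HSV); mb=(hsv[...,0]>105)&(hsv[...,0]<125)&(hsv[...,1]>150); mb[:220]=0; kb,s,c=blob(mb); print("blue",s)
print(tri(R))
ps,pd=camera_params("scene"),camera_params("side")
print("box",onz(ps,[(340,161),(384,163),(376,189),(333,184)],75),onz(pd,[(331,166),(376,166),(377,189),(328,190)],75))
print("board",onz(ps,[(289,196),(364,211),(311,265)],20))
print("lidtop scene",onz(ps,[(221,232),(284,244),(254,290),(192,275)],89)) 
print("lidtop side",onz(pd,[(233,236),(304,242),(292,301),(207,290)],89)) 
for n in box:
    im=cv2.imread(f"pics/{n}0.png"); x0,y0,x1,y1=dict(scene=(180,220,330,330),side=(190,215,360,340))[n]
    cv2.imwrite(f"pics/c{n}.png",cv2.resize(im[y0:y1,x0:x1],None,fx=4,fy=4,interpolation=cv2.INTER_CUBIC))
E
```

```text
scene [223 233  27  29 195] [234.1 246.6] ((234.7884521484375, 245.5576934814453), (8.244346618652344, 36.047088623046875), 37.87498474121094)
axis [-0.2  1. ] [ 16.  105.1] [527.8 297.6]
blue [189 236  94  60 833]
side [246 229  23  33 360] [257. 245.] ((257.058837890625, 244.73529052734375), (11.490405082702637, 36.529197692871094), 30.963754653930664)
axis [-0.2  1. ] [ 19.6 109.4] [523.2 302.4]
blue [ 202  300   89   38 2457]
(array([526.6, 298.7, 120.6]), [np.float64(1.732988957129066), np.float64(1.7329889571291164)])
box [[ 612.2 -337.6   75. ]
 [ 472.  -399.3   75. ]
 [ 415.4 -195.6   75. ]
 [ 542.9 -160.2   75. ]] [[ 594.6 -318.7   75. ]
 [ 466.5 -365.7   75. ]
 [ 419.8 -164.1   75. ]
 [ 536.3 -113.5   75. ]]
board [[ 675.9 -110.9   20. ]
 [ 428.3 -145.3   20. ]
 [ 427.4  156.1   20. ]]
lidtop scene [[630.7 235.2  89. ]
 [472.5 198.2  89. ]
 [432.5 353.3  89. ]
 [568.2 384.2  89. ]]
lidtop side [[613.9 229.1  89. ]
 [477.5 206.3  89. ]
 [425.7 386.9  89. ]
 [557.1 404.4  89. ]]
```

View pics/cside.png

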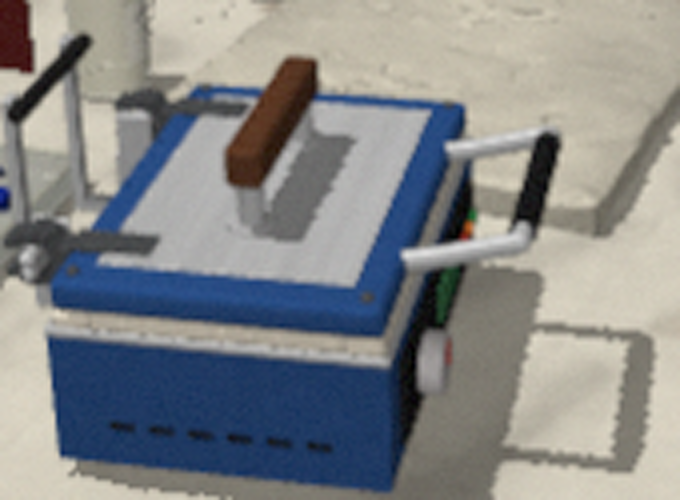

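The side crop shows the bow sleeve at about side px (324,261), its hinge arms and stay behind. Handle triangulates to z=120.6 (expected 119), so the lid middle is near (527,299) with yaw ~11.5°. I'm moving over the box to look on the way.

{"name": "servo_tool", "arguments": {
  "moves": [
    [0,0,0,-5.4,0.036],
    [0,0,0,-5.4,0.036],
    [0,0,0,-5.4,0.036],
    [0,0,0,-5.4,0.036],
    [0,0,0,-5.4,0.036]
  ]
}}

```text
clock: 0.52
eef_pos: [219.4, -585.0, 404.1]
tool_rot: [0.914, 0.405, 0.0, -0.001]
ft_force: [-0.9, 0.3, -0.3]
grip_width: 61.7
gripper_force: 0.0
```

{"name": "servo_tool", "arguments": {
  "moves": [
    [0,0,0,-5.4,0.036],
    [0,0,0,-5.4,0.036],
    [0,0,0,-5.4,0.036],
    [0,0,0,-5.4,0.036],
    [0,0,0,-5.4,0.036]
  ]
}}

```text
clock: 0.93
eef_pos: [219.5, -585.0, 404.2]
tool_rot: [0.794, 0.608, 0.0, -0.001]
ft_force: [0.2, 1.2, 0.5]
grip_width: 37.3
gripper_force: 0.0
```

{"name": "servo_tool", "arguments": {
  "moves": [
    [0,0,0,-5.4,0.036],
    [0,0,0,-5.4,0.036],
    [0,0,0,-5.4,0.036],
    [0,0,0,-5.4,0.036],
    [0,0,0,-5.4,0.036]
  ]
}}

```text
clock: 1.35
eef_pos: [219.5, -585.0, 404.2]
tool_rot: [0.631, 0.776, 0.0, -0.0]
ft_force: [0.5, -0.7, 0.0]
grip_width: 35.8
gripper_force: 0.0
```

{"name": "servo_tool", "arguments": {
  "moves": [
    [0.018,0.023,0,0,0.036],
    [0.018,0.023,0,0,0.036],
    [0.018,0.023,0,0,0.036],
    [0.018,0.023,0,0,0.036],
    [0.018,0.023,0,0,0.036]
  ]
}}

```text
clock: 1.77
eef_pos: [314.6, -472.7, 404.3]
tool_rot: [0.633, 0.775, 0.0, -0.0]
ft_force: [0.1, 0.9, 0.2]
grip_width: 35.7
gripper_force: 0.0
```

{"name": "servo_tool", "arguments": {
  "moves": [
    [0.018,0.023,0,0,0.036],
    [0.018,0.023,0,0,0.036],
    [0.018,0.023,0,0,0.036],
    [0.018,0.023,0,0,0.036],
    [0.018,0.023,0,0,0.036]
  ]
}}

```text
clock: 2.18
eef_pos: [409.4, -361.4, 404.4]
tool_rot: [0.632, 0.775, 0.0, -0.0]
ft_force: [0.1, -0.2, 0.3]
grip_width: 36.4
gripper_force: 0.0
```

{"name": "servo_tool", "arguments": {
  "moves": [
    [0.018,0.023,0,0,0.036],
    [0.018,0.023,0,0,0.036],
    [0.018,0.023,0,0,0.036],
    [0.018,0.023,0,0,0.036],
    [0,0,0,0,0.036]
  ]
}}

```text
clock: 2.6
eef_pos: [486.6, -270.0, 404.4]
tool_rot: [0.631, 0.776, 0.001, -0.001]
ft_force: [-0.4, 0.4, -0.0]
grip_width: 36.1
gripper_force: 0.0
```

```bash
python3 - <<'E'
from h import *
o=get_obs();print(o["clock"],o["eef_pos"],o["tool_rot"],o["joint_velocities"].round(3))
p=camera_params("wrist");np.savez("w1",**p);im=snapshot("wrist");cv2.imwrite("pics/w1.png",im[:,:,::-1])
E
```

```text
2.6 [ 486.61176295 -269.96699639  404.40161502] [ 6.30618651e-01  7.76091675e-01  1.25411164e-03 -5.05535393e-04] [-0.063 -0.002  0.009 -0.069 -0.006 -0.064]
```

View pics/w1.png

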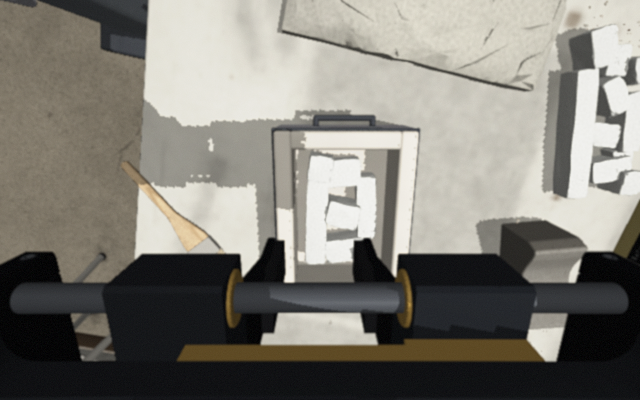

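```bash
python3 - <<'E'
from h import *
np.set_printoptions(precision=1,suppress=True)
p=dict(np.load("w1.npz"));p["k1"]=float(p["k1"]);im=cv2.imread("pics/w1.png")
print(onz(p,[(273,129),(419,129)],75),onz(p,[(280,31),(533,90)],20))
cv2.imwrite("pics/w1c.png",cv2.resize(im[105:255,250:440],None,fx=4,fy=4,interpolation=cv2.INTER_CUBIC))
E
```

```text
[[ 435.3 -223.6   75. ]
 [ 565.2 -196.3   75. ]] [[ 420.  -134.3   20. ]
 [ 685.8 -135.    20. ]]
```

View pics/w1c.png

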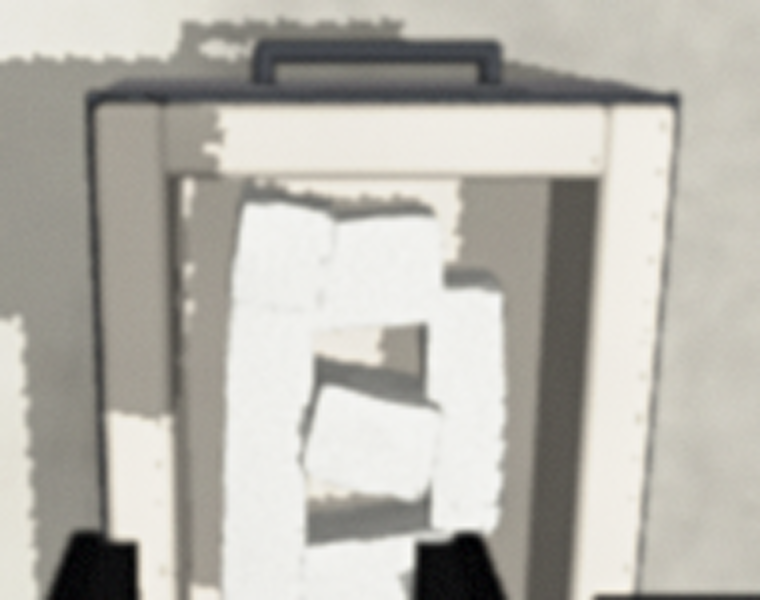

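{"name": "servo_tool", "arguments": {
  "moves": [
    [0.034,0.002,0,0,0.036],
    [0.034,0.002,0,0,0.036],
    [0.034,0.002,0,0,0.036],
    [0.034,0.002,0,0,0.036],
    [0.034,0.002,0,0,0.036]
  ]
}}

```text
clock: 3.07
eef_pos: [459.3, -104.7, 404.5]
tool_rot: [0.633, 0.774, -0.0, -0.0]
ft_force: [0.5, -0.2, -0.5]
grip_width: 36.0
gripper_force: 0.0
```

{"name": "servo_tool", "arguments": {
  "moves": [
    [0.034,0.002,0,0,0.036],
    [0.034,0.002,0,0,0.036],
    [0.034,0.002,0,0,0.036],
    [0.034,0.002,0,0,0.036],
    [0.034,0.002,0,0,0.036]
  ]
}}

```text
clock: 3.48
eef_pos: [435.4, 63.9, 404.7]
tool_rot: [0.633, 0.774, -0.0, 0.0]
ft_force: [-0.1, 0.1, -0.3]
grip_width: 36.0
gripper_force: 0.0
```

{"name": "servo_tool", "arguments": {
  "moves": [
    [0.028,0.002,0,0,0.036],
    [0.028,0.002,0,0,0.036],
    [0.0,0.0,0,0,0.036],
    [0,0,0,0,0.036],
    [0,0,0,0,0.036]
  ]
}}

```text
clock: 3.9
eef_pos: [428.8, 118.2, 404.7]
tool_rot: [0.632, 0.775, -0.0, 0.0]
ft_force: [-0.6, 0.7, 0.2]
grip_width: 36.0
gripper_force: 0.0
```

```bash
python3 - <<'E'
from h import *
o=get_obs();print(o["clock"],o["eef_pos"],o["tool_rot"],o["joint_velocities"].round(3))
p=camera_params("wrist");np.savez("w2",**p);im=snapshot("wrist");cv2.imwrite("pics/w2.png",im[:,:,::-1])
E
```

```text
3.9 [428.82731612 118.24965124 404.68730279] [ 6.32368879e-01  7.74667327e-01 -2.65556329e-04  2.50601245e-04] [-0.019  0.    -0.001  0.002  0.     0.003]
```

View pics/w2.png

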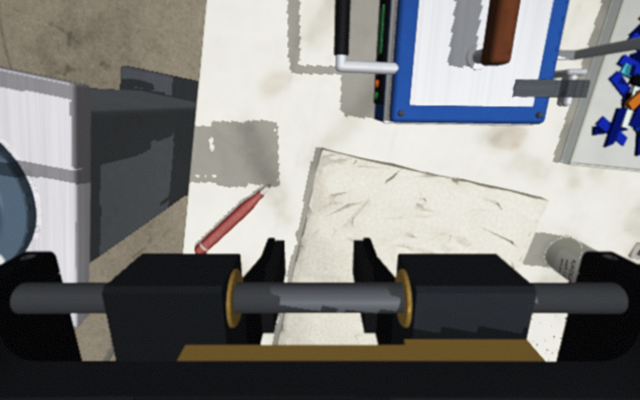

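{"name": "servo_tool", "arguments": {
  "moves": [
    [0.03,0,0,0,0.036],
    [0.03,0,0,0,0.036],
    [0.03,0,0,0,0.036],
    [0,0,0,0,0.036],
    [0,0,0,0,0.036]
  ]
}}

```text
clock: 4.37
eef_pos: [410.9, 206.9, 404.7]
tool_rot: [0.632, 0.775, -0.0, 0.0]
ft_force: [1.0, -0.1, 0.5]
grip_width: 36.0
gripper_force: 0.0
```

```bash
python3 - <<'E'
from h import *
np.set_printoptions(precision=1,suppress=True)
L=lambda f:{k:(v if v.shape else float(v)) for k,v in np.load(f).items()}
p=L("w1.npz")
print("box top",onz(p,[(272.5,129.3),(419.5,129.3)],75),"left",onz(p,[(272.5,129.3),(276,230)],75),"right",onz(p,[(419.5,129.3),(409.5,250)],75),"inner",onz(p,[(292.5,149.3),(400,149.3)],75))
p=L("w2.npz");print("board",onz(p,[(320,149),(546,198)],20))
o=get_obs();print(o["clock"],o["eef_pos"],o["tool_rot"])
p=camera_params("wrist");np.savez("w3",**p);im=snapshot("wrist")[:,:,::-1].copy();cv2.imwrite("pics/w3.png",im)
E
```

```text
box top [[ 434.9 -223.9   75. ]
 [ 565.7 -196.5   75. ]] left [[ 434.9 -223.9   75. ]
 [ 454.7 -319.9   75. ]] right [[ 565.7 -196.5   75. ]
 [ 590.6 -313.6   75. ]] inner [[ 456.1 -238.    75. ]
 [ 553.3 -217.6   75. ]]
board [[424.8 147.2  20. ]
 [687.2 144.4  20. ]]
4.3667 [410.9 206.9 404.7] [ 0.6  0.8 -0.   0. ]
```

View pics/w3.png

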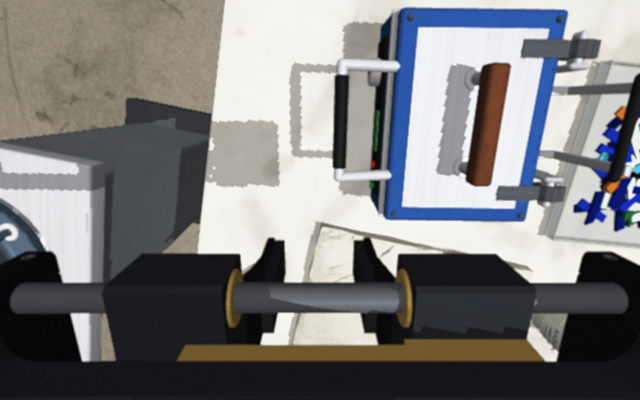

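```bash
python3 - <<'E'
from h import *
np.set_printoptions(precision=1,suppress=True)
p={k:(v if v.shape else float(v)) for k,v in np.load("w3.npz").items()}
im=cv2.imread("pics/w3.png");g=im.max(2)
m=np.zeros((400,640),bool);m[60:185,330:355]=g[60:185,330:355]<60
k,s,c=blob(m);v,u=np.nonzero(k);P=onz(p,np.c_[u,v],97);w,V=np.linalg.eigh(np.cov(P[:,:2].T));print("bow",s,c,P.mean(0),V[:,1],np.sqrt(w)*3.46)
b,gg,r=[im[:,:,i].astype(int) for i in range(3)]
m=np.zeros((400,640),bool);m[50:200,460:520]=((r>b+20)&(r>gg+15))[50:200,460:520]
k,s,c=blob(m);v,u=np.nonzero(k);P=onz(p,np.c_[u,v],126);w,V=np.linalg.eigh(np.cov(P[:,:2].T));print("grip",s,c,P.mean(0),V[:,1],np.sqrt(w)*3.46)
h=cv2.cvtColor(im,cv2.COLOR_BGR2HSV);mb=((h[...,0]>105)&(h[...,0]<125)&(h[...,1]>150)&(h[...,2]>60));mb[:,590:]=0;mb[:,:380]=0
print(onz(p,[(403,10),(567,12),(526,219),(388,216)],89))
o,d=rays(p,[c]);
E
```

```text
bow [ 333   75   16   93 1110] [340.2 120.5] [416.1 272.6  97. ] [-0.2  1. ] [10.1 75.1]
grip [ 468   63   43  123 2812] [488.9 123.4] [524.4 294.1 126. ] [-0.2  1. ] [17.8 89.5]
[[446.3 365.2  89. ]
 [572.9 389.5  89. ]
 [607.1 220.2  89. ]
 [479.7 196.8  89. ]]
```

Bow sleeve centre is px (340,121), giving (416,273) at z=97. Its length comes out at 75 mm (76 given), bow-to-grip at 110 (112) and the yaw at 11°, so all of these check. Descending onto the bow.

{"name": "servo_tool", "arguments": {
  "moves": [
    [0.0127,0.0035,0.012,-0.0,0.036],
    [0.0127,0.0035,0.012,0.2,0.036],
    [0.0127,0.0036,0.012,0.2,0.036],
    [0.0127,0.0036,0.012,0.2,0.036],
    [0.0127,0.0035,0.012,0,0.036]
  ]
}}

```text
clock: 4.83
eef_pos: [416.7, 271.6, 344.2]
tool_rot: [0.638, 0.77, -0.0, 0.0]
ft_force: [-0.1, -0.3, -1.5]
grip_width: 35.9
gripper_force: 0.0
```

{"name": "servo_tool", "arguments": {
  "moves": [
    [0,0,0.017,0,0.036],
    [0,0,0.017,0,0.036],
    [0,0,0.017,0,0.036],
    [0,0,0.017,0,0.036],
    [0,0,0.016,0,0.036]
  ]
}}

```text
clock: 5.25
eef_pos: [416.7, 271.1, 259.9]
tool_rot: [0.637, 0.771, -0.0, 0.0]
ft_force: [-0.2, 0.5, 0.6]
grip_width: 36.3
gripper_force: 0.0
```

{"name": "servo_tool", "arguments": {
  "moves": [
    [0,0,0,0,0.036],
    [0,0,0,0,0.0],
    [0,0,0,0,0.0],
    [0,0,0,0,0.0],
    [0,0,0,0,0.0]
  ]
}}

```text
clock: 5.67
eef_pos: [416.0, 272.8, 261.8]
tool_rot: [0.637, 0.771, 0.001, 0.001]
ft_force: [-0.4, 0.5, -0.2]
grip_width: 17.0
gripper_force: 0.0
```

{"name": "servo_tool", "arguments": {
  "moves": [
    [0,0,0,0,0.0],
    [0,0,0,0,0.0],
    [0,0,0,0,0.0],
    [0,0,0,0,0.0],
    [0,0,0,0,0.0]
  ]
}}

```text
clock: 6.08
eef_pos: [415.6, 272.9, 261.4]
tool_rot: [0.636, 0.772, 0.0, 0.0]
ft_force: [-0.4, -1.8, 4.6]
grip_width: 10.9
gripper_force: 30.0
```

Gripped (10.9 mm, 30 N). Swing along the 194 mm arc.

{"name": "servo_tool", "arguments": {
  "moves": [
    [0,0.0025,-0.0202,0,0],
    [0,0.0046,-0.0198,0,0],
    [0,0.0067,-0.0192,0,0],
    [0,0.0086,-0.0184,0,0],
    [0,0.0105,-0.0174,0,0]
  ]
}}

```text
clock: 6.5
eef_pos: [446.8, 279.1, 355.9]
tool_rot: [0.636, 0.772, -0.002, -0.001]
ft_force: [-0.1, -0.4, -3.6]
grip_width: 11.2
gripper_force: 30.0
```

{"name": "servo_tool", "arguments": {
  "moves": [
    [0,0.0123,-0.0162,0,0],
    [0,0.0139,-0.0148,0,0],
    [0,0.0153,-0.0133,0,0],
    [0,0.0167,-0.0116,0,0],
    [0,0.0178,-0.0098,0,0]
  ]
}}

```text
clock: 6.92
eef_pos: [519.6, 293.6, 422.6]
tool_rot: [0.636, 0.772, -0.005, -0.004]
ft_force: [-7.8, -1.4, 7.7]
grip_width: 11.3
gripper_force: 30.0
```

{"name": "servo_tool", "arguments": {
  "moves": [
    [0,0.0187,-0.0079,0,0],
    [0,0.0194,-0.0059,0,0],
    [0,0.0199,-0.0038,0,0],
    [0,0.0202,-0.0017,0,0],
    [0,0.0203,0.0004,0,0]
  ]
}}

```text
clock: 7.33
eef_pos: [619.3, 312.6, 441.7]
tool_rot: [0.636, 0.772, -0.0, -0.0]
ft_force: [-1.2, -0.3, -1.7]
grip_width: 11.0
gripper_force: 30.0
```

{"name": "servo_tool", "arguments": {
  "moves": [
    [0,0,0,0,0],
    [0,0,0,0,0],
    [0,0,0,0,0],
    [0,0,0,0,0],
    [0,0,0,0,0]
  ]
}}

```text
clock: 7.75
eef_pos: [618.9, 312.6, 441.5]
tool_rot: [0.636, 0.772, 0.001, 0.001]
ft_force: [0.3, -0.4, 4.8]
grip_width: 10.8
gripper_force: 30.0
```

```bash
python3 - <<'E'
from h import *
o=get_obs();print(o["clock"],o["eef_pos"],o["tool_rot"],o["ft_force"],o["torque"])
im=snapshot("side")[:,:,::-1];im2=snapshot("scene")[:,:,::-1]
a=im[90:340,170:400];b=im2[60:310,160:390]
cv2.imwrite("pics/up.png",cv2.resize(np.hstack([a,b]),None,fx=1.7,fy=1.7,interpolation=cv2.INTER_CUBIC))
E
```

```text
7.75 [618.87812478 312.56784798 441.46468724] [6.36179717e-01 7.71540256e-01 8.49597958e-04 5.28374356e-04] [ 0.31833631 -0.4427917   4.75031633] [-7.14811629e-02  2.07395937e-05 -1.92080645e-02]
```

View pics/up.png

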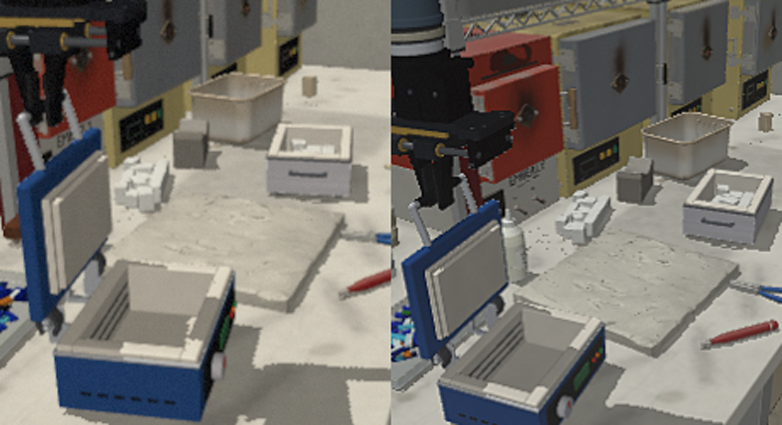

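The lid stands upright, the bow between the fingers and the knuckles on the pins. Lifting straight up.

{"name": "servo_tool", "arguments": {
  "moves": [
    [0,0,-0.006,0,0],
    [0,0,-0.008,0,0],
    [0,0,-0.008,0,0],
    [0,0,-0.008,0,0],
    [0,0,-0.01,0,0]
  ]
}}

```text
clock: 8.27
eef_pos: [619.1, 312.4, 480.5]
tool_rot: [0.636, 0.771, -0.0, -0.0]
ft_force: [0.1, 0.5, -4.0]
grip_width: 11.0
gripper_force: 30.0
```

{"name": "servo_tool", "arguments": {
  "moves": [
    [0,0,-0.01,0,0],
    [0,0,-0.01,0,0],
    [0,0,-0.01,0,0],
    [0,0,-0.008,0,0],
    [0,0,-0.006,0,0]
  ]
}}

```text
clock: 8.68
eef_pos: [619.1, 312.4, 526.1]
tool_rot: [0.636, 0.771, 0.001, 0.001]
ft_force: [-0.5, 0.3, -4.3]
grip_width: 11.2
gripper_force: 30.0
```

```bash
python3 - <<'E'
from h import *
o=get_obs();print(o["clock"],o["eef_pos"],o["tool_rot"],o["ft_force"],o["torque"],o["joint_positions"])
im=snapshot("side")[:,:,::-1];im2=snapshot("scene")[:,:,::-1]
cv2.imwrite("pics/s_up.png",im);cv2.imwrite("pics/c_up.png",im2)
a=im[60:310,170:400];b=im2[60:310,160:390]
cv2.imwrite("pics/up2.png",cv2.resize(np.hstack([a,b]),None,fx=1.7,fy=1.7,interpolation=cv2.INTER_CUBIC))
E
```

```text
8.6833 [619.14319491 312.36453427 526.07862838] [6.36376944e-01 7.71377651e-01 8.07074390e-04 5.03598132e-04] [-0.54461895  0.34849321 -4.3121491 ] [-0.00708253 -0.26337054 -0.00672046] [3.06489628e-01 5.31767416e-01 1.08418155e+00 3.17096005e-05
 1.52374134e+00 1.15277090e-01]
```

View pics/up2.png

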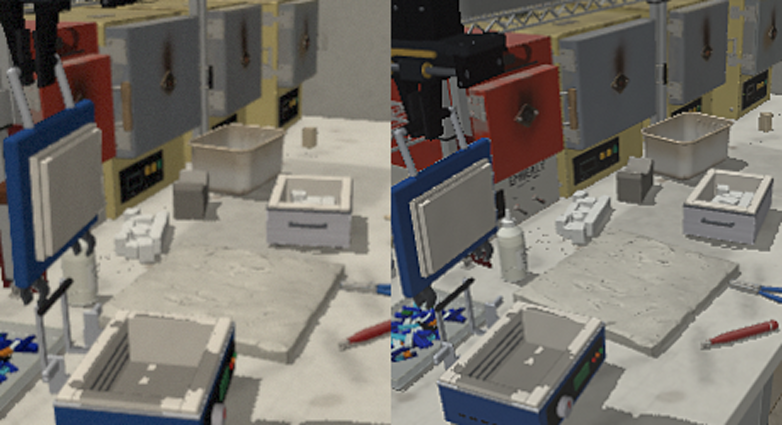

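The lid hangs clear of the pins, its knuckles above the stay. Carrying it over the board.

{"name": "servo_tool", "arguments": {
  "moves": [
    [-0.008,-0.0019,0,0,0],
    [-0.012,-0.0019,0,0,0],
    [-0.016,-0.0019,0,0,0],
    [-0.016,-0.0019,0,0,0],
    [-0.016,-0.0019,0,0,0]
  ]
}}

```text
clock: 9.2
eef_pos: [622.8, 241.4, 523.9]
tool_rot: [0.637, 0.771, -0.001, -0.0]
ft_force: [0.5, -0.3, -3.1]
grip_width: 11.1
gripper_force: 30.0
```

{"name": "servo_tool", "arguments": {
  "moves": [
    [-0.016,-0.0019,0,0,0],
    [-0.016,-0.0019,0,0,0],
    [-0.016,-0.0019,0,0,0],
    [-0.016,-0.0019,0,0,0],
    [-0.016,-0.0019,0,0,0]
  ]
}}

```text
clock: 9.62
eef_pos: [628.7, 161.6, 524.5]
tool_rot: [0.637, 0.771, 0.0, 0.0]
ft_force: [0.6, -0.5, -3.9]
grip_width: 10.9
gripper_force: 30.0
```

{"name": "servo_tool", "arguments": {
  "moves": [
    [-0.016,-0.0019,0,0,0],
    [-0.016,-0.0019,0,0,0],
    [-0.016,-0.0019,0,0,0],
    [-0.016,-0.0019,0,0,0],
    [-0.016,-0.0019,0,0,0]
  ]
}}

```text
clock: 10.03
eef_pos: [634.4, 81.3, 524.5]
tool_rot: [0.636, 0.771, 0.0, 0.0]
ft_force: [-0.7, -0.2, -3.1]
grip_width: 10.7
gripper_force: 30.0
```

{"name": "servo_tool", "arguments": {
  "moves": [
    [-0.016,-0.0019,0,0,0],
    [-0.016,-0.0019,0.005,0,0],
    [-0.016,-0.0019,0.01,0,0],
    [-0.012,-0.0019,0.015,0,0],
    [-0.008,-0.0019,0.015,0,0]
  ]
}}

```text
clock: 10.45
eef_pos: [638.2, 12.1, 479.6]
tool_rot: [0.637, 0.771, 0.0, 0.001]
ft_force: [-0.2, 0.5, -3.0]
grip_width: 10.9
gripper_force: 30.0
```

{"name": "servo_tool", "arguments": {
  "moves": [
    [0,0,0.015,0,0],
    [0,0,0.015,0,0],
    [0,0,0.015,0,0],
    [0,0,0.015,0,0],
    [0,0,0.01,0,0]
  ]
}}

```text
clock: 10.87
eef_pos: [637.7, 13.5, 407.9]
tool_rot: [0.637, 0.771, -0.0, -0.001]
ft_force: [-0.4, 0.6, -3.8]
grip_width: 11.0
gripper_force: 30.0
```

```bash
python3 - <<'E'
from h import *
np.set_printoptions(precision=2,suppress=True)
o=get_obs();print(o["clock"],o["eef_pos"],o["tool_rot"],o["ft_force"],o["torque"],o["joint_positions"])
for n in("scene","side"):
    p=camera_params(n);im=snapshot(n)[:,:,::-1];cv2.imwrite(f"pics/b_{n}.png",im)
    h=cv2.cvtColor(im,cv2.COLOR_BGR2HSV);m=(h[...,0]>105)&(h[...,0]<125)&(h[...,1]>150);k,s,c=blob(m);print(n,s,c)
    ys,xs=np.nonzero(k); 
    print("lowest",xs[ys==ys.max()].mean(),ys.max(),"leftmost",ys[xs==xs.min()].mean(),xs.min(),"right",ys[xs==xs.max()].mean(),xs.max(),"top",xs[ys==ys.min()].mean(),ys.min())
E
```

```text
10.8667 [637.72  13.55 407.87] [ 0.64  0.77 -0.   -0.  ] [-0.4   0.58 -3.83] [ 0.02 -0.1   0.04] [-0.15  0.54  1.39 -0.    1.21 -0.34]
scene [260 150  32  68 199] [268.74 177.84]
lowest 264.0 217 leftmost 173.0 260 right 151.5 291 top 289.0 150
side [ 202  300   89   38 2458] [246.31 317.96]
lowest 286.0 337 leftmost 300.5 202 right 326.0 290 top 205.0 300
```

{"name": "servo_tool", "arguments": {
  "moves": [
    [0,0,0.005,0,0],
    [0,0,0.005,0,0],
    [0,0,0.004,0,0],
    [0,0,0,0,0],
    [0,0,0,0,0]
  ]
}}

```text
clock: 11.38
eef_pos: [638.1, 14.6, 395.4]
tool_rot: [0.636, 0.771, -0.0, -0.0]
ft_force: [0.4, 0.3, -4.1]
grip_width: 11.2
gripper_force: 30.0
```

{"name": "servo_tool", "arguments": {
  "moves": [
    [0,0,0.0012,0,0],
    [0,0,0.0012,0,0],
    [0,0,0.0012,0,0],
    [0,0,0.0012,0,0],
    [0,0,0,0,0]
  ]
}}

```text
clock: 11.8
eef_pos: [638.7, 14.9, 392.3]
tool_rot: [0.636, 0.771, 0.001, 0.001]
ft_force: [0.5, 1.6, 4.5]
grip_width: 10.9
gripper_force: 30.0
```

Touched the board. Laying the lid down along the arc.

{"name": "servo_tool", "arguments": {
  "moves": [
    [0,-0.0102,-0.0002,0,0],
    [0,-0.0102,-0.0002,0,0],
    [0,-0.0102,0.0007,0,0],
    [0,-0.01,0.001,0,0],
    [0,-0.01,0.0018,0,0]
  ]
}}

```text
clock: 12.22
eef_pos: [588.7, 4.9, 388.9]
tool_rot: [0.636, 0.771, 0.001, 0.002]
ft_force: [-0.2, 0.8, 2.6]
grip_width: 11.0
gripper_force: 30.0
```

{"name": "servo_tool", "arguments": {
  "moves": [
    [0,-0.0099,0.002,0,0],
    [0,-0.0097,0.0028,0,0],
    [0,-0.0097,0.0031,0,0],
    [0,-0.0094,0.0038,0,0],
    [0,-0.0093,0.0041,0,0]
  ]
}}

```text
clock: 12.63
eef_pos: [541.2, -4.4, 372.9]
tool_rot: [0.636, 0.771, 0.001, 0.001]
ft_force: [-1.3, 0.6, 3.4]
grip_width: 11.3
gripper_force: 30.1
```

{"name": "servo_tool", "arguments": {
  "moves": [
    [0,-0.009,0.0047,0,0],
    [0,-0.0088,0.0051,0,0],
    [0,-0.0085,0.0056,0,0],
    [0,-0.0082,0.006,0,0],
    [0,-0.0079,0.0065,0,0]
  ]
}}

```text
clock: 13.05
eef_pos: [498.3, -12.5, 344.6]
tool_rot: [0.636, 0.772, -0.001, -0.001]
ft_force: [-4.8, 0.3, 7.2]
grip_width: 11.1
gripper_force: 30.1
```

{"name": "servo_tool", "arguments": {
  "moves": [
    [0,-0.0074,0.0069,0,0],
    [0,-0.0071,0.0073,0,0],
    [0,-0.0068,0.0075,0,0],
    [0,-0.0063,0.008,0,0],
    [0,-0.006,0.0082,0,0]
  ]
}}

```text
clock: 13.47
eef_pos: [465.1, -18.7, 306.0]
tool_rot: [0.636, 0.772, -0.001, -0.001]
ft_force: [-4.6, -0.3, 2.8]
grip_width: 10.6
gripper_force: 29.7
```

{"name": "servo_tool", "arguments": {
  "moves": [
    [0,-0.0054,0.0086,0,0],
    [0,-0.0051,0.0088,0,0],
    [0,-0.0045,0.0091,0,0],
    [0,-0.0041,0.0093,0,0],
    [0,-0.0036,0.0095,0,0]
  ]
}}

```text
clock: 13.88
eef_pos: [443.5, -23.1, 260.5]
tool_rot: [0.636, 0.772, -0.001, -0.001]
ft_force: [-1.9, -0.7, 0.0]
grip_width: 10.4
gripper_force: 29.8
```

{"name": "servo_tool", "arguments": {
  "moves": [
    [0,-0.0029,0.0078,0,0],
    [0,-0.0029,0.0078,0,0],
    [0,-0.0029,0.0078,0,0],
    [0,-0.0029,0.005,0,0],
    [0,-0.0015,0.004,0,0]
  ]
}}

```text
clock: 14.3
eef_pos: [431.4, -25.6, 227.9]
tool_rot: [0.636, 0.771, -0.0, 0.0]
ft_force: [-0.7, 1.9, 0.1]
grip_width: 10.6
gripper_force: 29.7
```

{"name": "servo_tool", "arguments": {
  "moves": [
    [0,-0.0008,0.002,0,0],
    [0,-0.0008,0.002,0,0],
    [0,0,0.001,0,0],
    [0,0,0,0,0],
    [0,0,0,0,0]
  ]
}}

```text
clock: 14.72
eef_pos: [430.0, -25.8, 223.3]
tool_rot: [0.636, 0.771, -0.0, 0.0]
ft_force: [-2.1, -0.2, 1.5]
grip_width: 9.9
gripper_force: 29.7
```

{"name": "servo_tool", "arguments": {
  "moves": [
    [0,0,0.001,0,0],
    [0,0,0.001,0,0],
    [0,0,0.001,0,0],
    [0,0,0,0,0],
    [0,0,0,0,0]
  ]
}}

```text
clock: 15.13
eef_pos: [429.7, -25.7, 220.0]
tool_rot: [0.636, 0.771, -0.0, -0.0]
ft_force: [-2.7, -0.8, 0.6]
grip_width: 10.3
gripper_force: 29.7
```

{"name": "servo_tool", "arguments": {
  "moves": [
    [0,0,0,0,0.02],
    [0,0,0,0,0.036],
    [0,0,0,0,0.036],
    [0,0,0,0,0.036],
    [0,0,0,0,0.036]
  ]
}}

```text
clock: 15.55
eef_pos: [430.6, -25.9, 220.3]
tool_rot: [0.636, 0.771, 0.0, 0.001]
ft_force: [-0.3, -0.4, -0.2]
grip_width: 32.9
gripper_force: 0.0
```

{"name": "servo_tool", "arguments": {
  "moves": [
    [0,0,0,0,0.036],
    [0,0,-0.01,0,0.036],
    [0,0,-0.02,0,0.036],
    [0,0,-0.025,0,0.036],
    [0,0,-0.025,0,0.036]
  ]
}}

```text
clock: 15.97
eef_pos: [429.8, -25.7, 300.7]
tool_rot: [0.636, 0.771, -0.0, -0.001]
ft_force: [0.2, -0.6, 0.4]
grip_width: 35.7
gripper_force: 0.0
```

{"name": "servo_tool", "arguments": {
  "moves": [
    [-0.026,0.01,-0.015,0,0.036],
    [-0.026,0.01,-0.015,0,0.036],
    [-0.026,0.01,-0.015,0,0.036],
    [-0.026,0.01,-0.015,0,0.036],
    [-0.026,0.01,-0.015,0,0.036]
  ]
}}

```text
clock: 16.38
eef_pos: [504.1, -144.9, 376.2]
tool_rot: [0.636, 0.771, 0.0, 0.0]
ft_force: [0.2, 0.4, -0.5]
grip_width: 36.1
gripper_force: 0.0
```

```bash
python3 - <<'E'
from h import *
np.set_printoptions(precision=2,suppress=True)
o=get_obs();print(o["clock"],o["eef_pos"],o["tool_rot"],o["ft_force"])
R=[]
for n in("scene","side","wrist"):
    p=camera_params(n);im=snapshot(n)[:,:,::-1].astype(np.uint8);cv2.imwrite(f"pics/d_{n}.png",im);np.savez("d_"+n,**p)
    b,g,r=[im[:,:,i].astype(int) for i in range(3)]
    h=cv2.cvtColor(im,cv2.COLOR_BGR2HSV);mb=((h[...,0]>105)&(h[...,0]<125)&(h[...,1]>150))
    if n!="wrist": mb[:,:240]=0
    k,s,c=blob(mb);print(n,"blue",s,c)
    m=(r>b+20)&(r>g+15)&(r<150)&(b<80);x0,y0,w,hh=s[:4];M=np.zeros_like(m);M[y0-15:y0+hh,x0:x0+w]=m[y0-15:y0+hh,x0:x0+w]
    if M.any():
        k,s,c=blob(M);v,u=np.nonzero(k);P=onz(p,np.c_[u,v],76)[:,:2];w,V=np.linalg.eigh(np.cov(P.T));print(" grip",s,c,P.mean(0),V[:,1],np.sqrt(w)*3.46)
        o_,d=rays(p,[c]);R.append((o_,d[0]))
if len(R)>1:print(tri(R))
E
```

```text
16.3833 [ 504.1  -144.88  376.22] [0.64 0.77 0.   0.  ] [ 0.24  0.43 -0.51]
scene blue [274 203  65  33 313] [309.96 223.55]
 grip [300 195  16  20  98] [306.38 203.84] [544.05  -9.32] [-0.23  0.97] [ 15.2  112.24]
side blue [ 240  303   51   34 1431] [264.54 319.79]
wrist blue [ 304    0  147  138 3941] [347.9   96.17]
```

```bash
python3 - <<'E'
from h import *
np.set_printoptions(precision=2,suppress=True)
R=[]
for n,(x0,y0,x1,y1) in dict(scene=(290,180,330,230),side=(290,180,345,235),wrist=(304,0,451,138)).items():
    p={k:(v if v.shape else float(v)) for k,v in np.load(f"d_{n}.npz").items()};im=cv2.imread(f"pics/d_{n}.png")
    b,g,r=[im[:,:,i].astype(int) for i in range(3)];m=(r>b+20)&(r>g+15);M=np.zeros_like(m);M[y0:y1,x0:x1]=m[y0:y1,x0:x1]
    k,s,c=blob(M);v,u=np.nonzero(k);P=onz(p,np.c_[u,v],85)[:,:2];w,V=np.linalg.eigh(np.cov(P.T));print(n,s,c,P.mean(0),V[:,1],np.sqrt(w)*3.46)
    o_,d=rays(p,[c]);R.append((o_,d[0]))
print(tri(R),tri(R[:2]))
E
```

```text
scene [300 195  16  20  99] [306.34 203.84] [535.15   4.66] [-0.22  0.97] [ 15.14 109.68]
side [307 195  11  20 138] [311.85 204.48] [532.27  16.18] [-0.23  0.97] [ 16.16 116.87]
wrist [ 379    0   25   87 1768] [390.99  42.41] [540.54 -20.7 ] [-0.19  0.98] [15.18 58.72]
(array([545.31, -16.49,  70.77]), [np.float64(3.3558522636995107), np.float64(0.7909899927025386), np.float64(2.5933115282311445)]) (array([541.54,  -6.06,  76.27]), [np.float64(1.5202809027706368), np.float64(1.520280902770588)])
```

{"name": "servo_tool", "arguments": {
  "moves": [
    [-0.02,0.004,0,0,0.036],
    [-0.02,0.004,0,0,0.036],
    [-0.02,0.004,0,0,0.036],
    [0,0,0,0,0.036],
    [0,0,0,0,0.036]
  ]
}}

```text
clock: 16.95
eef_pos: [526.3, -200.1, 374.1]
tool_rot: [0.637, 0.771, 0.0, -0.001]
ft_force: [-1.1, 0.0, -0.1]
grip_width: 36.3
gripper_force: 0.0
```

```bash
python3 - <<'E'
from h import *
np.set_printoptions(precision=2,suppress=True)
o=get_obs();print(o["clock"],o["eef_pos"],o["tool_rot"],o["joint_velocities"])
p=camera_params("wrist");im=snapshot("wrist")[:,:,::-1].copy();cv2.imwrite("pics/e.png",im);np.savez("e",**p)
b,g,r=[im[:,:,i].astype(int) for i in range(3)]
h=cv2.cvtColor(im,cv2.COLOR_BGR2HSV);mb=((h[...,0]>105)&(h[...,0]<125)&(h[...,1]>150));mb[230:]=0
k,s,c=blob(cv2.dilate(mb.astype(np.uint8),np.ones((3,3))));v,u=np.nonzero(k);print("blue",s);H=cv2.convexHull(np.c_[u,v].astype(np.int32))
q=cv2.approxPolyDP(H,8,True)[:,0];print(q.tolist());print(onz(p,q,48))
x0,y0,w,hh=s[:4];m=(r>b+20)&(r>g+15);M=np.zeros_like(m);M[y0:y0+hh,x0:x0+w]=m[y0:y0+hh,x0:x0+w]
k,s,c=blob(M);v,u=np.nonzero(k);P=onz(p,np.c_[u,v],85)[:,:2];w,V=np.linalg.eigh(np.cov(P.T));print("grip",s,c,P.mean(0),V[:,1],np.sqrt(w)*3.46)
E
```

```text
16.95 [ 526.32 -200.13  374.13] [ 0.64  0.77  0.   -0.  ] [ 0.02 -0.01  0.03  0.01  0.01  0.  ]
blue [ 297    0  159   80 4116]
[[451, 76], [301, 79], [297, 0], [453, 50]]
[[ 618.56  -79.59   48.  ]
 [ 492.42 -106.43   48.  ]
 [ 478.72  -47.92   48.  ]
 [ 613.98  -59.61   48.  ]]
grip [376   0  22  12 222] [386.29   4.79] [545.83 -47.71] [-0.98 -0.19] [ 6.88 14.41]
```

{"name": "servo_tool", "arguments": {
  "moves": [
    [0.018,0.0,-0.006,0,0.036],
    [0.018,0,-0.006,0,0.036],
    [0.018,0,-0.006,0,0.036],
    [0.018,0,-0.006,0,0.036],
    [0.018,0,-0.006,0,0.036]
  ]
}}

```text
clock: 17.42
eef_pos: [508.2, -108.9, 405.4]
tool_rot: [0.636, 0.772, 0.0, -0.001]
ft_force: [0.8, 1.1, -0.5]
grip_width: 35.9
gripper_force: 0.0
```

{"name": "servo_tool", "arguments": {
  "moves": [
    [0.0,0.0,0,0,0.036],
    [0.0,0,0,0,0.036],
    [0.0,0,0,0,0.036],
    [0,0,0,0,0.036],
    [0,0,0,0,0.036]
  ]
}}

```text
clock: 17.83
eef_pos: [509.8, -112.5, 404.9]
tool_rot: [0.637, 0.771, -0.0, -0.0]
ft_force: [0.4, -0.5, -0.4]
grip_width: 36.0
gripper_force: 0.0
```

```bash
python3 - <<'E'
from h import *
np.set_printoptions(precision=2,suppress=True)
o=get_obs();print(o["clock"],o["eef_pos"],o["tool_rot"],o["joint_velocities"])
p=camera_params("wrist");im=snapshot("wrist")[:,:,::-1].copy();cv2.imwrite("pics/f.png",im);np.savez("f",**p)
b,g,r=[im[:,:,i].astype(int) for i in range(3)]
h=cv2.cvtColor(im,cv2.COLOR_BGR2HSV);mb=((h[...,0]>105)&(h[...,0]<125)&(h[...,1]>150));mb[230:]=0
k,s,c=blob(cv2.dilate(mb.astype(np.uint8),np.ones((3,3))));v,u=np.nonzero(k);print("blue",s);H=cv2.convexHull(np.c_[u,v].astype(np.int32))
q=cv2.approxPolyDP(H,8,True)[:,0];print(q.tolist());print(onz(p,q,48))
x0,y0,w,hh=s[:4];m=(r>b+20)&(r>g+15);M=np.zeros_like(m);M[y0:y0+hh,x0:x0+w]=m[y0:y0+hh,x0:x0+w]
k,s,c=blob(M);v,u=np.nonzero(k);P=onz(p,np.c_[u,v],85)[:,:2];w,V=np.linalg.eigh(np.cov(P.T));print("grip",s,c,P.mean(0),V[:,1],np.sqrt(w)*3.46)
E
```

```text
17.8333 [ 509.83 -112.51  404.87] [ 0.64  0.77 -0.   -0.  ] [-0.01  0.   -0.    0.    0.    0.  ]
blue [ 298    0  134  172 4228]
[[428, 171], [302, 171], [298, 0], [314, 0], [431, 151]]
[[ 618.04  -80.41   48.  ]
 [ 491.23 -105.03   48.  ]
 [ 460.46   46.53   48.  ]
 [ 474.44   49.25   48.  ]
 [ 615.19  -60.11   48.  ]]
grip [ 365   17   23  115 2046] [375.24  73.2 ] [537.45  -4.02] [-0.19  0.98] [14.99 89.45]
```

Handle lies flat at (539,-4.5) with yaw ~11°, and its size matches the kiln view. Grasping it.

{"name": "servo_tool", "arguments": {
  "moves": [
    [0.02,0.01,0.01,0,0.036],
    [0.02,0.01,0.015,0,0.036],
    [0.02,0.01,0.02,0,0.036],
    [0.02,0.01,0.02,0,0.036],
    [0.0204,0.0096,0.015,0,0.036]
  ]
}}

```text
clock: 18.3
eef_pos: [539.6, -3.9, 323.5]
tool_rot: [0.637, 0.771, -0.0, -0.001]
ft_force: [-0.6, -0.1, -0.1]
grip_width: 36.2
gripper_force: 0.0
```

{"name": "servo_tool", "arguments": {
  "moves": [
    [0,0,0.018,0,0.036],
    [0,0,0.018,0,0.036],
    [0,0,0.018,0,0.036],
    [0,0,0.018,0,0.036],
    [0,0,0.01,0,0.036]
  ]
}}

```text
clock: 18.72
eef_pos: [539.1, -4.6, 241.0]
tool_rot: [0.637, 0.771, -0.001, -0.001]
ft_force: [0.0, -1.0, -0.2]
grip_width: 35.9
gripper_force: 0.0
```

{"name": "servo_tool", "arguments": {
  "moves": [
    [0,0,0,0,0.036],
    [0,0,0,0,0.03],
    [0,0,0,0,0.024],
    [0,0,0,0,0.018],
    [0,0,0,0,0.0]
  ]
}}

```text
clock: 19.13
eef_pos: [539.5, -4.3, 244.1]
tool_rot: [0.636, 0.771, 0.0, 0.0]
ft_force: [-3.0, -1.7, 1.3]
grip_width: 18.6
gripper_force: 1.5
```

{"name": "servo_tool", "arguments": {
  "moves": [
    [0,0,0,0,0.0],
    [0,0,0,0,0.0],
    [0,0,0,0,0.0],
    [0,0,0,0,0.0],
    [0,0,0,0,0.0]
  ]
}}

```text
clock: 19.55
eef_pos: [539.0, -4.3, 244.0]
tool_rot: [0.636, 0.771, -0.0, -0.0]
ft_force: [-3.7, -1.7, 5.5]
grip_width: 15.9
gripper_force: 30.0
```

{"name": "servo_tool", "arguments": {
  "moves": [
    [0,0,-0.01,0,0.0],
    [0,0,-0.015,0,0.0],
    [0,0,-0.02,0,0.0],
    [0,0,-0.025,0,0.0],
    [0,0,-0.02,0,0.0]
  ]
}}

```text
clock: 19.97
eef_pos: [539.5, -4.0, 334.6]
tool_rot: [0.636, 0.771, 0.0, 0.0]
ft_force: [0.4, 0.8, -4.1]
grip_width: 15.6
gripper_force: 30.0
```

{"name": "servo_tool", "arguments": {
  "moves": [
    [-0.006,-0.0016,-0.01,0,0.0],
    [-0.011,-0.0029,0,0,0.0],
    [-0.016,-0.0043,0,0,0.0],
    [-0.018,-0.0048,0,0,0.0],
    [-0.018,-0.0048,0,0,0.0]
  ]
}}

```text
clock: 20.38
eef_pos: [533.8, -76.6, 341.9]
tool_rot: [0.636, 0.772, -0.0, -0.001]
ft_force: [-0.5, -1.0, -3.6]
grip_width: 15.7
gripper_force: 30.0
```

{"name": "servo_tool", "arguments": {
  "moves": [
    [-0.018,-0.0048,0,0,0.0],
    [-0.018,-0.0048,0,0,0.0],
    [-0.018,-0.0048,0,0,0.0],
    [-0.018,-0.0048,0,0,0.0],
    [-0.018,-0.0048,0,0,0.0]
  ]
}}

```text
clock: 20.8
eef_pos: [527.1, -170.1, 341.5]
tool_rot: [0.637, 0.771, -0.0, -0.001]
ft_force: [0.3, -0.5, -3.6]
grip_width: 16.1
gripper_force: 30.0
```

{"name": "servo_tool", "arguments": {
  "moves": [
    [-0.018,-0.0048,0,0,0.0],
    [-0.018,-0.0048,0,0,0.0],
    [-0.018,-0.0048,0,0,0.0],
    [-0.018,-0.0048,0,0,0.0],
    [-0.018,-0.0048,0,0,0.0]
  ]
}}

```text
clock: 21.22
eef_pos: [520.5, -262.9, 341.3]
tool_rot: [0.637, 0.771, -0.0, -0.001]
ft_force: [-0.2, 0.4, -4.0]
grip_width: 15.7
gripper_force: 30.0
```

{"name": "servo_tool", "arguments": {
  "moves": [
    [-0.016,-0.0043,0,0,0.0],
    [-0.012,-0.0032,0,0,0.0],
    [-0.008,-0.0021,0,0,0.0],
    [0,0,0,0,0.0],
    [0,0,0,0,0.0]
  ]
}}

```text
clock: 21.63
eef_pos: [518.7, -298.4, 342.7]
tool_rot: [0.637, 0.771, 0.0, -0.001]
ft_force: [0.8, 0.5, -3.8]
grip_width: 15.7
gripper_force: 30.0
```

```bash
python3 - <<'E'
from h import *
np.set_printoptions(precision=2,suppress=True)
o=get_obs();q=o["tool_rot"];print(o["clock"],o["eef_pos"],q,"ty dir deg",2*np.degrees(np.arctan2(q[1],q[0]))-90,o["ft_force"],o["torque"],o["joint_positions"],o["grip_width"])
ims=[]
for n,(x0,y0,x1,y1) in dict(scene=(300,110,420,230),side=(290,110,410,230)).items():
    im=snapshot(n)[:,:,::-1].copy();cv2.imwrite(f"pics/g_{n}.png",im);ims.append(cv2.resize(im[y0:y1,x0:x1],(400,400),interpolation=cv2.INTER_CUBIC))
cv2.imwrite("pics/gc.png",np.hstack(ims))
p=camera_params("wrist");np.savez("gw",**p);cv2.imwrite("pics/g_wrist.png",snapshot("wrist")[:,:,::-1])
E
```

```text
21.6333 [ 518.75 -298.43  342.72] [ 0.64  0.77  0.   -0.  ] ty dir deg 10.909582684742901 [ 0.83  0.51 -3.76] [ 0.04 -0.07  0.01] [-0.71  0.57  1.56  0.    1.01 -0.9 ] 15.708844541630262
```

{"name": "servo_tool", "arguments": {
  "moves": [
    [0,0,0.01,-0.3,0.0],
    [0,0,0.01,-0.3,0.0],
    [0,0,0.01,-0.3,0.0],
    [0,0,0.008,0,0.0],
    [0,0,0,0,0.0]
  ]
}}

```text
clock: 22.2
eef_pos: [518.3, -297.6, 302.3]
tool_rot: [0.63, 0.776, 0.0, -0.003]
ft_force: [0.2, 0.7, -3.4]
grip_width: 15.8
gripper_force: 30.0
```

```bash
python3 - <<'E'
from h import *
np.set_printoptions(precision=2,suppress=True)
o=get_obs();q=o["tool_rot"];print(o["clock"],o["eef_pos"],"ty dir deg",2*np.degrees(np.arctan2(q[1],q[0]))-90,o["ft_force"])
ims=[]
for n,(x0,y0,x1,y1) in dict(scene=(315,130,405,210),side=(310,135,400,215)).items():
    im=snapshot(n)[:,:,::-1].copy();cv2.imwrite(f"pics/h_{n}.png",im);ims.append(cv2.resize(im[y0:y1,x0:x1],(400,355),interpolation=cv2.INTER_CUBIC))
cv2.imwrite("pics/hc.png",np.hstack(ims))
E
```

```text
22.2 [ 518.31 -297.63  302.34] ty dir deg 11.874364571452773 [ 0.16  0.65 -3.41]
```

View pics/hc.png

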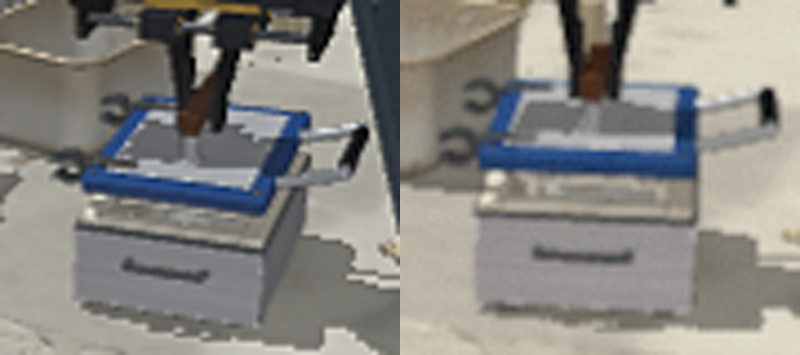

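The lid hovers level above the box, its edges lined up with the box's in both views (side crop 478–697 against 475–697). Lowering slowly.

{"name": "servo_tool", "arguments": {
  "moves": [
    [0,0,0.002,0,0.0],
    [0,0,0.002,0,0.0],
    [0,0,0.002,0,0.0],
    [0,0,0.002,0,0.0],
    [0,0,0.001,0,0.0]
  ]
}}

```text
clock: 22.72
eef_pos: [518.9, -298.4, 296.0]
tool_rot: [0.63, 0.776, 0.0, -0.0]
ft_force: [-0.3, 0.0, -3.3]
grip_width: 15.8
gripper_force: 30.0
```

{"name": "servo_tool", "arguments": {
  "moves": [
    [0,0,0.001,0,0.0],
    [0,0,0.001,0,0.0],
    [0,0,0.001,0,0.0],
    [0,0,0.001,0,0.0],
    [0,0,0,0,0.0]
  ]
}}

```text
clock: 23.13
eef_pos: [518.9, -298.4, 292.0]
tool_rot: [0.63, 0.776, -0.0, -0.0]
ft_force: [0.7, -0.3, -4.5]
grip_width: 15.6
gripper_force: 30.0
```

Free so far, past the rim level with no contact; continuing.

{"name": "servo_tool", "arguments": {
  "moves": [
    [0,0,0.001,0,0.0],
    [0,0,0.001,0,0.0],
    [0,0,0.001,0,0.0],
    [0,0,0.001,0,0.0],
    [0,0,0,0,0.0]
  ]
}}

```text
clock: 23.55
eef_pos: [518.9, -298.4, 287.9]
tool_rot: [0.63, 0.776, 0.0, -0.0]
ft_force: [-0.3, 0.8, -3.8]
grip_width: 15.8
gripper_force: 30.0
```

{"name": "servo_tool", "arguments": {
  "moves": [
    [0,0,0.001,0,0.0],
    [0,0,0.001,0,0.0],
    [0,0,0.001,0,0.0],
    [0,0,0.0,0,0.0],
    [0,0,0,0,0.0]
  ]
}}

```text
clock: 23.97
eef_pos: [519.0, -298.4, 285.2]
tool_rot: [0.63, 0.776, -0.0, 0.0]
ft_force: [0.1, 1.0, -3.3]
grip_width: 15.9
gripper_force: 30.0
```

{"name": "servo_tool", "arguments": {
  "moves": [
    [0,0,0.001,0,0.0],
    [0,0,0.0005,0,0.0],
    [0,0,0.0005,0,0.0],
    [0,0,0.0,0,0.0],
    [0,0,0,0,0.0]
  ]
}}

```text
clock: 24.38
eef_pos: [519.0, -298.3, 285.2]
tool_rot: [0.63, 0.776, -0.0, 0.0]
ft_force: [-2.9, 2.7, 9.8]
grip_width: 15.6
gripper_force: 30.0
```

Contact at TCP z 285.2. The board grasp gave a 210 mm offset, so the lid should seat at 285: it is home. Releasing.

{"name": "servo_tool", "arguments": {
  "moves": [
    [0,0,-0.001,0,0.0],
    [0,0,0,0,0.02],
    [0,0,0,0,0.036],
    [0,0,0,0,0.036],
    [0,0,0,0,0.036]
  ]
}}

```text
clock: 24.8
eef_pos: [519.2, -298.6, 284.1]
tool_rot: [0.63, 0.776, 0.0, 0.0]
ft_force: [0.3, 0.4, -0.0]
grip_width: 31.5
gripper_force: 0.0
```

{"name": "servo_tool", "arguments": {
  "moves": [
    [0,0,0,0,0.036],
    [0,0,0,0,0.036],
    [0,0,-0.01,0,0.036],
    [0,0,-0.02,0,0.036],
    [0,0,-0.025,0,0.036]
  ]
}}

```text
clock: 25.22
eef_pos: [518.6, -298.1, 338.6]
tool_rot: [0.63, 0.776, 0.0, -0.002]
ft_force: [-0.9, 0.4, 0.4]
grip_width: 36.1
gripper_force: 0.0
```

{"name": "servo_tool", "arguments": {
  "moves": [
    [0,0,-0.03,0,0.036],
    [0,0,-0.03,0,0.036],
    [-0.03,0,-0.01,0,0.036],
    [-0.03,0,0,0,0.036],
    [-0.03,0,0,0,0.036]
  ]
}}

```text
clock: 25.63
eef_pos: [537.9, -387.0, 412.2]
tool_rot: [0.63, 0.777, -0.0, 0.002]
ft_force: [0.4, 0.0, -0.7]
grip_width: 35.9
gripper_force: 0.0
```

{"name": "servo_tool", "arguments": {
  "moves": [
    [-0.03,0,0,0,0.036],
    [0,0,0,0,0.036],
    [0,0,0,0,0.036],
    [0,0,0,0,0.036],
    [0,0,0,0,0.036]
  ]
}}

```text
clock: 26.05
eef_pos: [543.5, -414.6, 409.2]
tool_rot: [0.63, 0.777, 0.0, -0.001]
ft_force: [0.1, -0.2, 0.5]
grip_width: 35.8
gripper_force: 0.0
```

```bash
python3 - <<'E'
from h import *
np.set_printoptions(precision=2,suppress=True)
o=get_obs();print(o["clock"],o["eef_pos"],o["ft_force"])
R=[]
for n,(x0,y0,x1,y1) in dict(scene=(325,130,400,200),side=(310,135,400,215),wrist=(250,0,500,230)).items():
    p=camera_params(n);im=snapshot(n)[:,:,::-1].copy();cv2.imwrite(f"pics/z_{n}.png",im)
    b,g,r=[im[:,:,i].astype(int) for i in range(3)];m=(r>b+20)&(r>g+15);M=np.zeros_like(m);M[y0:y1,x0:x1]=m[y0:y1,x0:x1]
    k,s,c=blob(M);v,u=np.nonzero(k);P=onz(p,np.c_[u,v],126)[:,:2];w,V=np.linalg.eigh(np.cov(P.T));print(n,s,c,P.mean(0),V[:,1],np.sqrt(w)*3.46)
    o_,d=rays(p,[c]);R.append((o_,d[0]))
    h=cv2.cvtColor(im,cv2.COLOR_BGR2HSV);mb=((h[...,0]>105)&(h[...,0]<125)&(h[...,1]>150));M=np.zeros_like(mb);M[y0:y1,x0:x1]=mb[y0:y1,x0:x1]
    k,s,c=blob(cv2.dilate(M.astype(np.uint8),np.ones((3,3))));v,u=np.nonzero(k);q=cv2.approxPolyDP(cv2.convexHull(np.c_[u,v].astype(np.int32)),4,True)[:,0]
    print(q.tolist(),onz(p,q,89)[:,:2].tolist() if n=="wrist" else "")
print(tri(R))
E
```

```text
26.05 [ 543.47 -414.58  409.21] [ 0.05 -0.21  0.48]
scene [355 151  10  14  60] [359.35 157.38] [ 515.42 -285.9 ] [-0.25  0.97] [ 15.12 123.29]
[[384, 159], [374, 183], [332, 175], [346, 155]] 
side [350 150   7  14  69] [353.09 156.67] [ 512.98 -266.63] [-0.22  0.98] [ 14.98 135.28]
[[376, 160], [375, 181], [327, 179], [332, 160]] 
wrist [ 309    0   21  112 2240] [318.56  54.86] [ 520.79 -305.64] [-0.2   0.98] [14.55 74.89]
[[389, 160], [249, 160], [249, 0], [392, 137]] [[600.3654536197844, -373.23196726224785], [476.326810424239, -399.59372029340005], [457.3922443389487, -272.9854169526777], [597.4700296846855, -352.839048998613]]
(array([ 522.15, -303.48,  116.67]), [np.float64(1.9293811530677283), np.float64(1.5347647437905554), np.float64(1.7831937592466611)])
```

```bash
python3 -c "
from bench import *
print(finish_job())"
```

```text
the job is handed in; nothing more can be done
None
```

The lid is off the kiln, was laid flat on the board, and now sits on the cooling box, let go and with the arm clear. I handed the job in at 26 s of the 72 s. It met no contact until its seating height (about 285 mm at the tool), so I take it as fully home. I did not view a picture after release, and `finish_job` gave no verdict.

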